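# Set the light-meter iris to the red dot and take a reading

### The arm

A 6-joint arm with a two-finger parallel gripper is mounted at the origin on the work surface. World frame = base frame: x ahead of the robot, y to its left, z up, the work surface at z = 0. Lengths are in m, angles in rad, forces in N, time in s.
With the tool pointing down it reaches from about 0.4 to 0.825 m from the base axis. Payload 7 kg.
Tool frame: the origin (TCP) lies on the centre line of the jaws, within the pads' length; the fingertips stand 22 mm ahead of it and the grasp point (between the pads) lies 3 mm ahead of it (arm.tcp_to_tips is the distance from the TCP to the fingertips, in m); z points along the fingers, y is the line along which they close (so a half turn about z gives the same grasp; the last joint's range is limited). The gripper opens to 88 mm and grips with 3 to 60 N. Pads are 19 mm wide; open, the fingers measure 130 mm over their backs; the gripper's body (78 mm by 193 mm) begins 47 mm behind the grasp point.
Start: joints at [-1.045, 0.359, 0.012, 0, -1.224, -0.288], TCP at [0.159, -0.656, 0.249] pointing down, gripper open.
Joint ranges: [-3.07, 3.07], [-1.43, 2.12], [-1.02, 1.25], [-3.03, 1.67], [-3.05, -0], [-3.03, 3.03]. Speed limits (rad/s): [2.39, 2.39, 3.01, 3.14, 3.14, 3.14].

### API

Orientations are given as [roll, pitch, yaw] about the fixed x, y, z axes, in that order (R = Rz(yaw) Ry(pitch) Rx(roll)).
In Python, from station import arm gives the robot as it stands.
- The arm moves only by the tool jog_arm, never from a script. Its argument "targets" is a list of rows, each an object of numbers: "dx", "dy", "dz": the shift along the tool's x, y, z in mm; "rx", "ry", "rz": the turn, a rotation vector about the tool's x, y, z in rad; "gripper": the closure, from 0 (fully open) to 1 (shut). In form: [{"dx": .., "dy": .., "dz": .., "rx": .., "ry": .., "rz": .., "gripper": ..}, ...]. A call has exactly 8 rows; each row is the pose to reach, as a shift and turn from the pose commanded when the call began, along the tool's axes at that moment; what a row does not reach only later rows make up. A row lasts 1/12 s, in which the tool goes at most 41.7 mm and 7.16 degrees, less where a joint would pass 70% of its speed; a pose out of reach is approached as far as the arm can. A call with a gripper value outside its range is refused whole. The fingers move at their own pace and stop on an object; "force" is the grip in N (left out, the last holds). Time passes only in rows, so rows that repeat a pose let the fingers close, or fill a call up. It gives the time, the measured TCP pose, the force, the opening and the grip force at its end, in the units of the state.
- arm.get_state(): the state, without advancing time (a new reading comes with each control period).
- arm.grab_frame(name): name is "scene" or "top"; returns a dict with "frame" (420x560x3 uint8, red, green, blue), "z_map" (420x560 float32, m along the optical axis (not along the pixel's ray), 0 where there is no reading), "fx", "fy", "cx", "cy" (pixels), "view" (4x4, takes a point from world to camera coordinates). Camera axes: x right, y down, z forward; pixel columns grow to the right and rows downward; lengths in m; the calibration is good to about 2 mm. A picture is of the moment at which its call begins.
- arm.job_done(): hands the job in; it is judged then, once.
The state is a dict: "t": time; "q": joint angles; "qd": joint speeds; "joint_efforts": joint torques, N m; "eef_pos": TCP position; "ee_rot": TCP orientation; "force": force on the tool from outside, world axes, zero at the start; "moment": the same for the moment, N m; "width": finger opening in m; "gripper_force": force on a finger pad.
Only numpy, scipy, OpenCV 4.12 (cv2) and the standard library are available. Lean on these libraries where they do the work, as an engineer would, in place of code of your own. Each camera call takes 0.05 s, during which the arm holds its last target. There are 200 camera calls.

### The job

On the light-measuring head, push the orange iris lever around with the fingertips until its white needle points at the red dot on the scale, and only then press the green button on the blue control box all the way down to take the reading, and let go. Only push the lever, never pinch it, and leave the carton, jar, screwdriver and lamp driver standing where they are.

Things in the scene. Friction and masses are not known exactly. Their poses are not given: they have to be found in the camera images.
- head: The light-measuring head, a white drum bolted to the bench, 252 mm across its dark steel scale flange, whose top is 56 mm above the bench. Origin: on its vertical axis, at bench height. Its x axis points along the middle of the scale. The black iris ring (120 mm across, top 71 mm above the bench, 73 mm over the blades) turns on top of it about the same vertical axis.
- iris (a joint): Angle of the iris ring and its lever, rad, counterclockwise from above; 0 puts lever and needle along the head's x axis; the stops are at -1.25 and 1.25. It stays where it is left; pushing the lever takes about 2 N.
- needle_tip (a point): Outer tip of the white needle (4 mm wide) on the lever's foot, 96 mm from the head's axis, 60 mm above the bench. It turns with the ring; its x axis points radially outwards along the needle, its y axis counterclockwise. The needle points at a dot when the needle's line, carried on outwards, crosses the dot.
- lever_top (a point): Middle of the lever's upper edge, 70 mm from the head's axis, 103 mm above the bench; axes as needle_tip. The lever is an upright orange paddle fixed on the ring: 22 mm long radially (59 to 81 mm from the axis), 12 mm thick along the arc, from 67 to 103 mm above the bench, on a 12 mm wide dark arm. Push its clockwise face to turn it counterclockwise, and the other way round.
- dot_red: Red round stick-on dot, 12 mm across, 1 mm thick, flat on the scale flange; origin at its centre. Cannot be moved. This is the setting wanted. The four dots lie just outside the needle's tip, about 98 to 112 mm from the head's axis, in an order that varies.
- dot_yellow: Yellow round stick-on dot, 12 mm across, 1 mm thick, flat on the scale flange; origin at its centre. Cannot be moved.
- dot_blue: Blue round stick-on dot, 12 mm across, 1 mm thick, flat on the scale flange; origin at its centre. Cannot be moved.
- dot_green: Green round stick-on dot, 12 mm across, 1 mm thick, flat on the scale flange; origin at its centre. Cannot be moved.
- control_box: Blue control box fixed to the bench, 110 x 90 x 45 mm (x, y, z), with the green button on top. Origin: centre of its underside.
- button (a joint): Travel of the green button, m: 0 up, 0.006 fully down. A spring returns it; fully down takes 5 N.
- button_top (a point): Centre of the top face of the green button (32 mm across), which is pressed straight down.
- carton: Open cardboard carton, 110 x 90 x 70 mm; origin at the centre of its underside. Leave alone.
- jar: Clear jar with red cap, 72 mm across, 100 mm high; origin at the centre of its underside. Leave alone.
- screwdriver: Screwdriver with yellow handle lying on the bench, 200 mm long along its x axis. Leave alone.
- led_driver: Black lamp driver, 196 x 60 x 34 mm with white terminals at its ends, long along its x axis; origin at the centre of its underside. Leave alone.
Mind the look-alikes: they are no part of the job. Several things have the shape of the control_box; the one meant has the colours described above.

How it is judged:
On the way, in this order (a step that is already met when the one before it is completed fails the run):
1. the needle points at the red dot (y of dot_red in the frame of needle_tip between -0.006 and 0.006 m and velocity of joint iris between -0.05 and 0.05 rad/s), for 0.2 s.
2. the green button is pressed down with the needle on the red dot (y of dot_red in the frame of needle_tip between -0.006 and 0.006 m and value of joint button above 0.0045 m), for 0.05 s.
At the end, for the whole second after the job is handed in: The line of the needle crosses the red dot (passes within 6 mm of its centre), the iris ring is still, the button has been pressed at least 4.5 mm down since the needle was set and is up again (within 1.5 mm) (all of step 1 and value of joint button below 0.0015 m); the robot touches nothing.
It fails at once if the lever is pinched: both of its faces are gripped at once (contact force between the fingers and lever_left above 1 N and contact force between the fingers and lever_right above 1 N).
It fails at once if the button is pressed while the needle is not on the red dot (not (y of dot_red in the frame of needle_tip between -0.006 and 0.006 m) and value of joint button above 0.003 m).
It fails at once if a bystander is lifted, tipped or moved by more than 15 mm (distance of any of carton, jar, screwdriver, led_driver from where it was at the start of the episode above 0.015 m).
It also fails if it takes over 51 s, if anything falls off the work surface, if the arm or the gripper's body presses on something with over 40 N, if the wrist force passes 120 N, or if a joint passes its speed limit or range.

## Working session

There is one attempt and no reset: what is moved stays moved. The work goes in short steps, Python scripts to look and compute and a tool call to move; the robot and the scene stay as the last step left them, time stands still between calls to the robot, and variables do not carry over. Pictures are saved under pics/ and viewed, at most 10 in all, crops included, and the job is handed in when it is done.

Besides the shell and the picture viewer there is one more tool, called after "Call:" by a JSON object that holds its "method" and its "body". jog_arm: Moves the arm, as the interface text tells. Its arguments: {"type":"object","properties":{"targets":{"type":"array","items":{"type":"object","properties":{"dx":{"type":"number"},"dy":{"type":"number"},"dz":{"type":"number"},"rx":{"type":"number"},"ry":{"type":"number"},"rz":{"type":"number"},"gripper":{"type":"number"}}}},"force":{"type":"number"}},"required":["targets"]}

```bash
mkdir -p pics; cat > h.py <<'E'
import numpy as np, cv2
from station import arm
def grab(n,save=None):
    f=arm.grab_frame(n)
    if save: cv2.imwrite('pics/'+save,f['frame'][:,:,::-1])
    return f
def ray(f,u,v,z):
    V=np.array(f['view']);R=V[:3,:3];c=-R.T@V[:3,3]
    d=R.T@np.array([(u-f['cx'])/f['fx'],(v-f['cy'])/f['fy'],1])
    return c+d*(z-c[2])/d[2]
def pts(f):
    V=np.array(f['view']);z=f['z_map'];v,u=np.mgrid[:z.shape[0],:z.shape[1]]
    P=np.stack([(u-f['cx'])/f['fx']*z,(v-f['cy'])/f['fy']*z,z],-1)
    return (P-V[:3,3])@V[:3,:3]
def proj(f,p):
    V=np.array(f['view']);q=V[:3,:3]@p+V[:3,3];return q[0]/q[2]*f['fx']+f['cx'],q[1]/q[2]*f['fy']+f['cy']
E
python3 - <<'E'
from h import *
for n in('top','scene'):
    f=grab(n,n+'1.png'); np.savez(n+'1.npz',**f)
s=arm.get_state();print(s['t'],s['eef_pos'],s['ee_rot'],s['width'])
E
```

```text
0.1 [ 0.15888405 -0.65562252  0.2477447 ] [ 3.14012730e+00 -1.24932857e-04 -2.90391129e+00] 0.08766590394831122
```

View pics/top1.png

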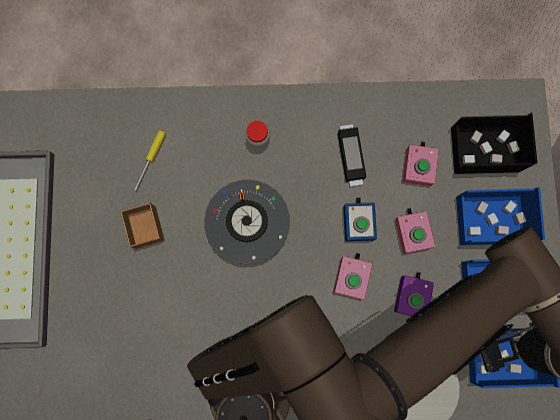

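View pics/scene1.png

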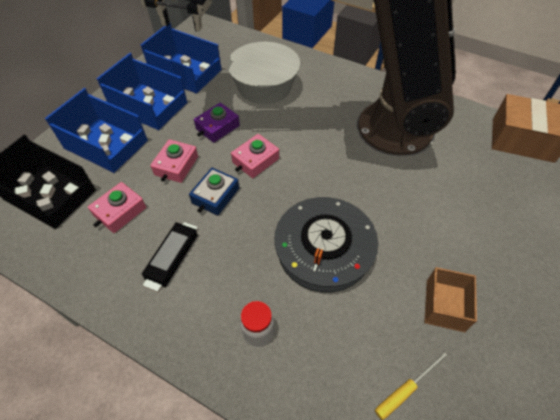

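Top view candidates for the control box: blue (360,222), pink (421,165), (416,232) and (352,278), purple (415,295). I choose the blue one. The head is at (247,222), with dots red (214,210), yellow (257,187), green (273,199) and blue (~223,190). The orange lever is at (241,196). Next is a close crop with measurements.

```bash
python3 - <<'E'
from h import *
T=dict(np.load('top1.npz'));S=dict(np.load('scene1.npz'))
img=T['frame'][:,:,::-1]
cv2.imwrite('pics/crop1.png',cv2.resize(img[170:275,195:385],None,fx=4,fy=4,interpolation=cv2.INTER_CUBIC))
def masks(f):
    h=cv2.cvtColor(f['frame'],cv2.COLOR_RGB2HSV).astype(int);H,s,v=h[...,0],h[...,1],h[...,2]
    ok=(s>120)&(v>70)
    return dict(red=ok&((H<5)|(H>172)),orange=ok&(H>=5)&(H<18),yellow=ok&(H>22)&(H<35),green=ok&(H>45)&(H<85),blue=ok&(H>95)&(H<125))
for nm,f,(u0,v0,u1,v1) in(('top',T,(203,178,292,270)),('scene',S,(272,195,382,295))):
    z=.057
    for k,m in masks(f).items():
        n,l,st,c=cv2.connectedComponentsWithStats(m.astype(np.uint8))
        for i in range(1,n):
            u,v=c[i]
            if u0<u<u1 and v0<v<v1 and st[i,4]>2: print(nm,k,st[i,4],c[i].round(1),ray(f,u,v,z if k!='orange' else .09).round(4))
    # flange: points at height ~.056
    P=pts(f); 
    m=(abs(P[...,2]-.056)<.005);m2=np.zeros_like(m);m2[v0:v1,u0:u1]=m[v0:v1,u0:u1]
    q=P[m2&(f['z_map']>0)][:,:2].astype(np.float32);c,r=cv2.minEnclosingCircle(cv2.convexHull(q));e=cv2.fitEllipse(cv2.convexHull(q));print('flange',c,r,e,len(q))
# button
for nm,f,(u0,v0,u1,v1) in(('top',T,(340,200,380,245)),('scene',S,(188,165,240,213))):
    m=masks(f)['green'];m2=np.zeros_like(m);m2[v0:v1,u0:u1]=m[v0:v1,u0:u1]
    P=pts(f)[m2];zz=np.median(P[:,2]);v,u=np.nonzero(m2)
    print(nm,'button',m2.sum(),P[:,2].max(),zz,ray(f,u.mean(),v.mean(),np.percentile(P[:,2],80)))
E
```

```text
top red 13 [213.6 210.4] [0.539  0.0956 0.057 ]
top orange 15 [240.1 195.8] [0.5745 0.0149 0.09  ]
top orange 14 [243.  195.4] [0.5756 0.0064 0.09  ]
top yellow 14 [257.1 186.9] [ 0.6064 -0.0334  0.057 ]
top green 12 [272.8 198.3] [ 0.5707 -0.0791  0.057 ]
top blue 14 [223.5 191.7] [0.5942 0.0661 0.057 ]
flange (0.5061672925949097, -0.000127332255942747) 0.1261925995349884 ((0.5062394738197327, -0.0007261908613145351), (0.25008323788642883, 0.2507525086402893), 100.79540252685547) 3577
scene red 27 [356.6 265.7] [0.5383 0.0939 0.057 ]
scene orange 90 [317.8 255.2] [0.5748 0.0094 0.09  ]
scene yellow 24 [294.  264.3] [ 0.6056 -0.0342  0.057 ]
scene green 16 [284.  244.5] [ 0.5706 -0.0802  0.057 ]
scene blue 23 [335.2 279. ] [0.5929 0.0649 0.057 ]
flange (0.504004955291748, -0.0010187510633841157) 0.12736277282238007 ((0.5044572353363037, -0.001342201605439186), (0.25070998072624207, 0.25200724601745605), 101.51113891601562) 5469
top button 86 0.07407691646782212 0.06711695341211815 [ 0.48778128 -0.33561422  0.07102194]
scene button 78 0.0700448199374735 0.06647101253531892 [ 0.49180264 -0.33418822  0.06760408]
```

View pics/crop1.png

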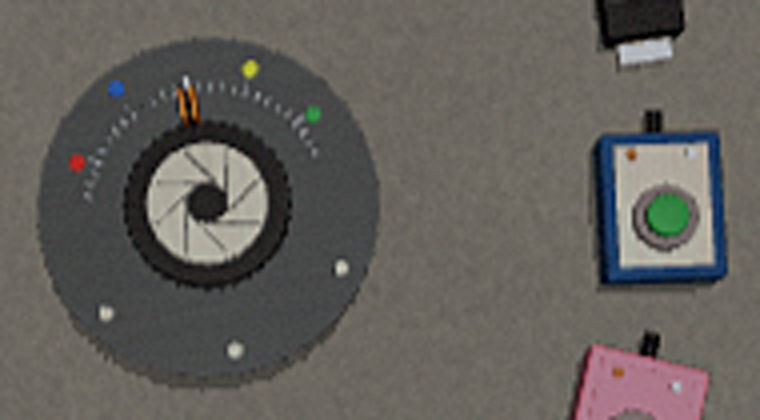

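The crop shows the drum with the red dot at (77,162), the needle at (186,82), and the blue box with the green button at (667,212). In world angles the red dot sits at about 71° and the lever at about 9°, so I push counterclockwise with closed fingers turning along the arc.

```bash
cat >> h.py <<'E'
from scipy.spatial.transform import Rotation as Ro
C=np.array([.505,-.001])
def go(p,yaw,s=None,pr=True):
    s=s or arm.get_state();R=Ro.from_euler('xyz',s['ee_rot'])
    d=R.inv().apply(np.array(p)-s['eef_pos'])*1000
    r=(R.inv()*Ro.from_euler('xyz',[np.pi,0,yaw])).as_rotvec()
    print('d',d.round(1),'r',r.round(3))
def arc(aD,off,z,r=.07):
    a=np.radians(aD);e=np.array([np.cos(a),np.sin(a)]);t=np.array([-e[1],e[0]])
    return np.r_[C+r*e-off*t,z],a-np.pi
E
python3 - <<'E'
from h import *
p,y=arc(9,.05,.248);print(p,y);go(p,y)
E
```

```text
[ 0.58195991 -0.039434    0.248     ] -2.9845130209103035
d [-5.563e+02  4.993e+02  4.000e-01] r [ 0.001 -0.     0.081]
```

Call:
{"method": "jog_arm", "body": {"targets": [{"dx":-556,"dy":499,"dz":0,"rz":0.08,"gripper":1},{"dx":-556,"dy":499,"dz":0,"rz":0.08,"gripper":1},{"dx":-556,"dy":499,"dz":0,"rz":0.08,"gripper":1},{"dx":-556,"dy":499,"dz":0,"rz":0.08,"gripper":1},{"dx":-556,"dy":499,"dz":0,"rz":0.08,"gripper":1},{"dx":-556,"dy":499,"dz":0,"rz":0.08,"gripper":1},{"dx":-556,"dy":499,"dz":0,"rz":0.08,"gripper":1},{"dx":-556,"dy":499,"dz":0,"rz":0.08,"gripper":1}], "force": 10}}

```text
invalid input at $.targets[0]: expected keys dx, dy, dz, rx, ry, rz, gripper
```

```bash
python3 - <<'E'
from h import *
p,y=arc(9,.05,.248);go(p,y);print(arm.get_state()['eef_pos'])
E
```

```text
d [-5.563e+02  4.993e+02  4.000e-01] r [ 0.001 -0.     0.081]
[ 0.15888405 -0.65562252  0.2477447 ]
```

Call:
{"method": "jog_arm", "body": {"targets": [{"dx":-556,"dy":499,"dz":0,"rx":0,"ry":0,"rz":0.08,"gripper":1},{"dx":-556,"dy":499,"dz":0,"rx":0,"ry":0,"rz":0.08,"gripper":1},{"dx":-556,"dy":499,"dz":0,"rx":0,"ry":0,"rz":0.08,"gripper":1},{"dx":-556,"dy":499,"dz":0,"rx":0,"ry":0,"rz":0.08,"gripper":1},{"dx":-556,"dy":499,"dz":0,"rx":0,"ry":0,"rz":0.08,"gripper":1},{"dx":-556,"dy":499,"dz":0,"rx":0,"ry":0,"rz":0.08,"gripper":1},{"dx":-556,"dy":499,"dz":0,"rx":0,"ry":0,"rz":0.08,"gripper":1},{"dx":-556,"dy":499,"dz":0,"rx":0,"ry":0,"rz":0.08,"gripper":1}], "force": 10}}

```text
t: 0.77
eef_pos: [0.3481, -0.3793, 0.2484]
ee_rot: [3.141, -0.0, -2.984]
force: [0.1, -0.8, -0.5]
width: 0.0399
gripper_force: 0.0
```

```bash
python3 - <<'E'
from h import *
p,y=arc(9,.05,.248);go(p,y);print(arm.get_state()['eef_pos'])
E
```

```text
d [-284.3  298.9    0.5] r [ 0. -0.  0.]
[ 0.3481165  -0.37926492  0.24844219]
```

Call:
{"method": "jog_arm", "body": {"targets": [{"dx":-284,"dy":299,"dz":0,"rx":0,"ry":0,"rz":0,"gripper":1},{"dx":-284,"dy":299,"dz":0,"rx":0,"ry":0,"rz":0,"gripper":1},{"dx":-284,"dy":299,"dz":0,"rx":0,"ry":0,"rz":0,"gripper":1},{"dx":-284,"dy":299,"dz":0,"rx":0,"ry":0,"rz":0,"gripper":1},{"dx":-284,"dy":299,"dz":0,"rx":0,"ry":0,"rz":0,"gripper":1},{"dx":-284,"dy":299,"dz":0,"rx":0,"ry":0,"rz":0,"gripper":1},{"dx":-284,"dy":299,"dz":0,"rx":0,"ry":0,"rz":0,"gripper":1},{"dx":-284,"dy":299,"dz":0,"rx":0,"ry":0,"rz":0,"gripper":1}]}}

```text
t: 1.43
eef_pos: [0.5369, -0.1043, 0.2485]
ee_rot: [3.141, -0.0, -2.984]
force: [0.7, -1.3, 0.6]
width: 0.0002
gripper_force: 0.0
```

```bash
python3 - <<'E'
from h import *
p,y=arc(9,.05,.248);go(p,y);print(arm.get_state()['eef_pos'])
E
```

```text
d [-54.7  57.    0.6] r [ 0.    -0.     0.001]
[ 0.53688695 -0.1043359   0.24854592]
```

Call:
{"method": "jog_arm", "body": {"targets": [{"dx":-50,"dy":45,"dz":0,"rx":0,"ry":0,"rz":0,"gripper":1},{"dx":-50,"dy":45,"dz":0,"rx":0,"ry":0,"rz":0,"gripper":1},{"dx":-50,"dy":45,"dz":30,"rx":0,"ry":0,"rz":0,"gripper":1},{"dx":-50,"dy":45,"dz":60,"rx":0,"ry":0,"rz":0,"gripper":1},{"dx":-50,"dy":45,"dz":90,"rx":0,"ry":0,"rz":0,"gripper":1},{"dx":-50,"dy":45,"dz":105,"rx":0,"ry":0,"rz":0,"gripper":1},{"dx":-50,"dy":45,"dz":105,"rx":0,"ry":0,"rz":0,"gripper":1},{"dx":-50,"dy":45,"dz":105,"rx":0,"ry":0,"rz":0,"gripper":1}]}}

```text
t: 2.1
eef_pos: [0.5783, -0.0543, 0.143]
ee_rot: [-3.141, -0.002, -2.984]
force: [0.7, -0.5, 1.0]
width: 0.0005
gripper_force: 0.0
```

```bash
python3 - <<'E'
from h import *
p,y=arc(9,.05,.105);go(p,y);print(arm.get_state()['eef_pos'])
f=grab('scene');cv2.imwrite('pics/s2.png',cv2.resize(f['frame'][130:310,220:440,::-1],None,fx=3,fy=3,interpolation=cv2.INTER_CUBIC))
E
```

```text
d [-6.  14.1 38. ] r [-0.    -0.002  0.001]
[ 0.57829582 -0.05428078  0.14301487]
```

View pics/s2.png

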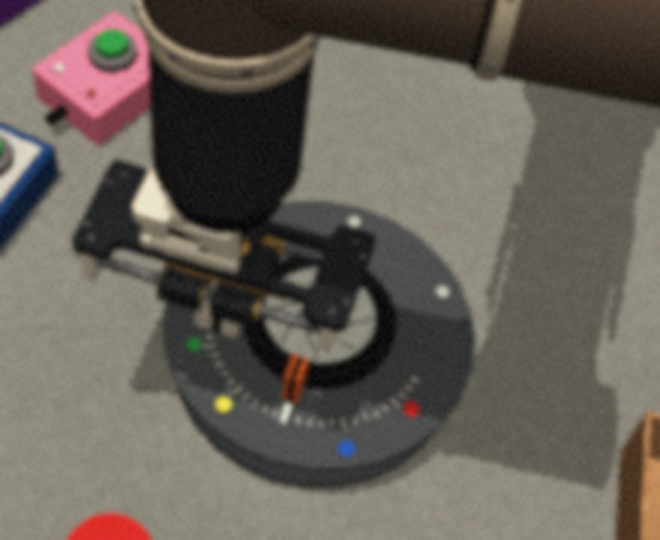

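The closed fingertips (215,325) stand clear on the clockwise side of the lever (295,378), and the red dot is at (412,410). I descend, then work out the arc rows.

Call:
{"method": "jog_arm", "body": {"targets": [{"dx":-6,"dy":0,"dz":20,"rx":0,"ry":0,"rz":0,"gripper":1},{"dx":-6,"dy":0,"dz":38,"rx":0,"ry":0,"rz":0,"gripper":1},{"dx":-6,"dy":0,"dz":38,"rx":0,"ry":0,"rz":0,"gripper":1},{"dx":-6,"dy":4,"dz":38,"rx":0,"ry":0,"rz":0,"gripper":1},{"dx":-6,"dy":8,"dz":38,"rx":0,"ry":0,"rz":0,"gripper":1},{"dx":-6,"dy":14,"dz":38,"rx":0,"ry":0,"rz":0,"gripper":1},{"dx":-6,"dy":14,"dz":38,"rx":0,"ry":0,"rz":0,"gripper":1},{"dx":-6,"dy":14,"dz":38,"rx":0,"ry":0,"rz":0,"gripper":1}]}}

```text
t: 2.82
eef_pos: [0.5828, -0.0387, 0.1067]
ee_rot: [3.142, 0.002, -2.983]
force: [0.6, -0.2, 0.4]
width: 0.0005
gripper_force: 0.0
```

```bash
python3 - <<'E'
from h import *
s=arm.get_state();print(s['eef_pos'],s['force'])
# off=.027 contact guess; from 9 deg
for a,o in((9,.035),(9,.027),(15,.027),(21,.027),(27,.027),(33,.027),(39,.027),(45,.027),(51,.027),(57,.027)):
    p,y=arc(a,o,.105);print(a,end=' ');go(p,y,s)
E
```

```text
[ 0.5828315  -0.03872211  0.10666694] [ 0.55004911 -0.16421455  0.43241235]
9 d [ 1.  14.4  1.7] r [0.    0.002 0.002]
9 d [ 0.9 22.4  1.7] r [0.    0.002 0.002]
15 d [-1.5 29.9  1.7] r [-0.     0.002 -0.103]
21 d [-3.2 37.6  1.7] r [-0.     0.002 -0.208]
27 d [-4.  45.4  1.7] r [-0.     0.002 -0.312]
33 d [-4.  53.2  1.7] r [-0.     0.002 -0.417]
39 d [-3.2 61.   1.7] r [-0.     0.002 -0.522]
45 d [-1.6 68.7  1.7] r [-0.     0.002 -0.627]
51 d [ 0.8 76.2  1.7] r [-0.001  0.002 -0.731]
57 d [ 3.9 83.4  1.7] r [-0.001  0.002 -0.836]
```

Call:
{"method": "jog_arm", "body": {"targets": [{"dx":1,"dy":10,"dz":1,"rx":0,"ry":0,"rz":0,"gripper":1},{"dx":1,"dy":18,"dz":1,"rx":0,"ry":0,"rz":0,"gripper":1},{"dx":1,"dy":22,"dz":1,"rx":0,"ry":0,"rz":0,"gripper":1},{"dx":0,"dy":26,"dz":1,"rx":0,"ry":0,"rz":-0.05,"gripper":1},{"dx":-1.5,"dy":30,"dz":1,"rx":0,"ry":0,"rz":-0.1,"gripper":1},{"dx":-3,"dy":37.5,"dz":1,"rx":0,"ry":0,"rz":-0.21,"gripper":1},{"dx":-4,"dy":45.5,"dz":1,"rx":0,"ry":0,"rz":-0.31,"gripper":1},{"dx":-4,"dy":45.5,"dz":1,"rx":0,"ry":0,"rz":-0.31,"gripper":1}]}}

```text
t: 3.48
eef_pos: [0.5791, 0.0072, 0.1045]
ee_rot: [-3.141, -0.0, -2.668]
force: [0.4, 0.2, -0.3]
width: 0.0007
gripper_force: 0.0
```

```bash
python3 - <<'E'
from h import *
s=arm.get_state();print(s['eef_pos'],s['force'])
p,y=arc(27,.027,.105);go(p,y,s)
f=grab('scene');cv2.imwrite('pics/s3.png',cv2.resize(f['frame'][170:310,260:400,::-1],None,fx=4,fy=4,interpolation=cv2.INTER_CUBIC))
for a in(33,39,45,51,57,63,66):
    p,y=arc(a,.027,.105);print(a,end=' ');go(p,y,s)
E
```

```text
[0.57907458 0.00718332 0.10453939] [ 0.38428909  0.15548959 -0.2841098 ]
d [-0.3 -0.7 -0.5] r [-0.    -0.     0.002]
33 d [-2.7  6.8 -0.5] r [-0.    -0.    -0.103]
39 d [-4.4 14.5 -0.5] r [-0.    -0.    -0.207]
45 d [-5.2 22.3 -0.5] r [-0.    -0.    -0.312]
51 d [-5.3 30.1 -0.5] r [-0.    -0.    -0.417]
57 d [-4.5 37.9 -0.5] r [-0.    -0.    -0.522]
63 d [-2.9 45.6 -0.5] r [ 0.    -0.    -0.626]
66 d [-1.8 49.4 -0.5] r [ 0.    -0.    -0.679]
```

View pics/s3.png

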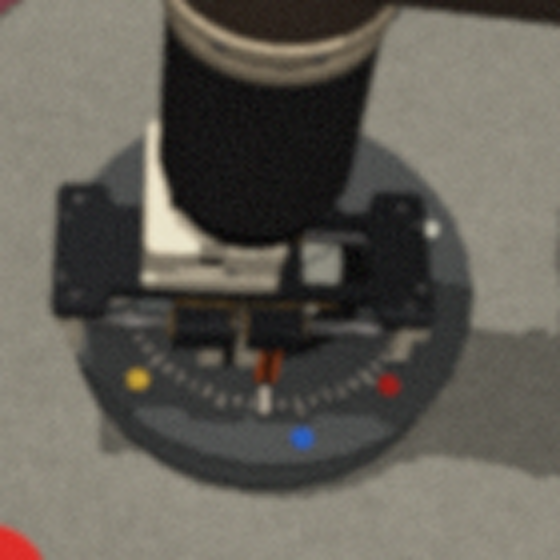

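The fingers have moved the needle (now at about (264,405)) toward the blue dot (303,438), with red at (390,385). I keep pushing and measure the needle angle as I go.

Call:
{"method": "jog_arm", "body": {"targets": [{"dx":-1,"dy":3.5,"dz":0,"rx":0,"ry":0,"rz":-0.05,"gripper":1},{"dx":-2.5,"dy":7,"dz":0,"rx":0,"ry":0,"rz":-0.1,"gripper":1},{"dx":-3.5,"dy":11,"dz":0,"rx":0,"ry":0,"rz":-0.155,"gripper":1},{"dx":-4.5,"dy":14.5,"dz":0,"rx":0,"ry":0,"rz":-0.207,"gripper":1},{"dx":-5,"dy":18.5,"dz":0,"rx":0,"ry":0,"rz":-0.26,"gripper":1},{"dx":-5,"dy":22.5,"dz":0,"rx":0,"ry":0,"rz":-0.31,"gripper":1},{"dx":-5,"dy":26,"dz":0,"rx":0,"ry":0,"rz":-0.365,"gripper":1},{"dx":-5,"dy":30,"dz":0,"rx":0,"ry":0,"rz":-0.417,"gripper":1}]}}

```text
t: 4.2
eef_pos: [0.5702, 0.0349, 0.1046]
ee_rot: [-3.141, -0.0, -2.258]
force: [-0.4, -2.7, -1.1]
width: 0.0005
gripper_force: 1.1
```

```bash
cat >> h.py <<'E'
def polar(f,z=.058):
    # annulus samples at height z: rectified polar image (rows: angle 0..90 deg step .25, cols radius 80..115 mm)
    A=np.radians(np.arange(-10,95,.25));Rr=np.arange(.055,.118,.0005)
    a,r=np.meshgrid(A,Rr,indexing='ij')
    W=np.stack([C[0]+r*np.cos(a),C[1]+r*np.sin(a),np.full_like(a,z)],-1)
    V=np.array(f['view']);q=W@V[:3,:3].T+V[:3,3]
    u=(q[...,0]/q[...,2]*f['fx']+f['cx']).astype(np.float32);v=(q[...,1]/q[...,2]*f['fy']+f['cy']).astype(np.float32)
    return cv2.remap(f['frame'],u,v,cv2.INTER_LINEAR),np.degrees(A),Rr
def needle(f):
    I,A,Rr=polar(f,.06);w=I.min(-1).astype(float)   # white = high minimum channel
    b=w[:,(Rr>.087)&(Rr<.093)].mean(1);k=int(b.argmax());s=slice(max(k-12,0),k+13)
    bb=np.clip(b[s]-np.median(b)-20,0,None)
    J,_,_=polar(f,.057);h=cv2.cvtColor(J,cv2.COLOR_RGB2HSV).astype(int)
    m=(h[...,1]>120)&(h[...,2]>70)&((h[...,0]<5)|(h[...,0]>172));m[:,(Rr<.092)]=0
    i,_=np.nonzero(m)
    print('needle deg',(A[s]*bb).sum()/bb.sum() if bb.sum() else None,'peak',b[k],'med',np.median(b),'red',A[i].mean() if len(i) else None,len(i))
E
python3 - <<'E'
from h import *
for n in('top1','scene1'): needle(dict(np.load(n+'.npz')))
s=arm.get_state();print(s['eef_pos'],s['force'])
f=grab('scene','s4.png');needle(f);needle(grab('top'))
cv2.imwrite('pics/s4c.png',cv2.resize(f['frame'][170:310,260:400,::-1],None,fx=4,fy=4,interpolation=cv2.INTER_CUBIC))
for a in(51,54,57,60,63,66):
    p,y=arc(a,.027,.105);print(a,end=' ');go(p,y,s)
E
```

```text
needle deg 9.386774642289348 peak 137.41666666666666 med 76.375 red 70.35671768707483 588
needle deg 8.341068996822516 peak 163.41666666666666 med 87.5 red 70.79009433962264 742
[0.57017735 0.03493875 0.10455607] [-0.41125882 -2.66641377 -1.1423661 ]
needle deg 47.77742160023446 peak 131.0 med 66.875 red 70.74733688415446 751
needle deg -7.516670328463144 peak 88.91666666666667 med 28.708333333333336 red 68.93308823529412 340
51 d [-1.   1.  -0.4] r [-0.    -0.    -0.007]
54 d [-2.3  4.8 -0.4] r [-0.    -0.    -0.059]
57 d [-3.4  8.5 -0.4] r [-0.    -0.    -0.111]
60 d [-4.3 12.3 -0.4] r [-0.    -0.    -0.164]
63 d [-5.  16.2 -0.4] r [-0.    -0.    -0.216]
66 d [-5.5 20.1 -0.5] r [-0.    -0.    -0.268]
```

View pics/s4c.png

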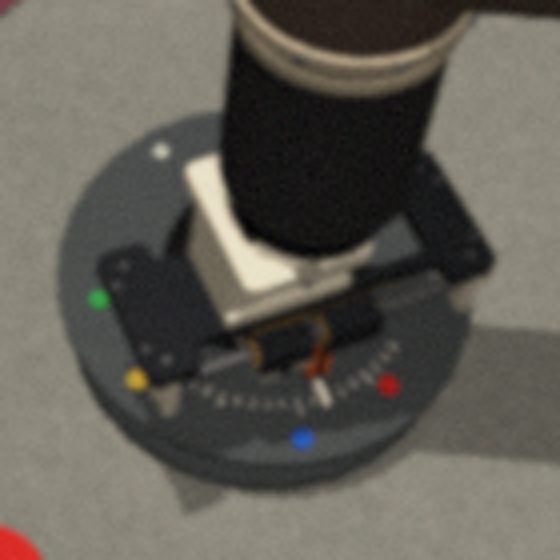

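The needle (322,393) is at 47.8° and red (389,385) at 70.7°. I go slowly to nominal 66°, then check.

Call:
{"method": "jog_arm", "body": {"targets": [{"dx":-1.6,"dy":3,"dz":0,"rx":0,"ry":0,"rz":-0.03,"gripper":1},{"dx":-2.3,"dy":5,"dz":0,"rx":0,"ry":0,"rz":-0.06,"gripper":1},{"dx":-3.4,"dy":8.5,"dz":0,"rx":0,"ry":0,"rz":-0.11,"gripper":1},{"dx":-4.3,"dy":12.3,"dz":0,"rx":0,"ry":0,"rz":-0.165,"gripper":1},{"dx":-5,"dy":16.2,"dz":0,"rx":0,"ry":0,"rz":-0.215,"gripper":1},{"dx":-5.5,"dy":20,"dz":0,"rx":0,"ry":0,"rz":-0.268,"gripper":1},{"dx":-5.5,"dy":20,"dz":0,"rx":0,"ry":0,"rz":-0.268,"gripper":1},{"dx":-5.5,"dy":20,"dz":0,"rx":0,"ry":0,"rz":-0.268,"gripper":1}]}}

```text
t: 4.97
eef_pos: [0.5582, 0.0523, 0.1047]
ee_rot: [-3.142, 0.0, -1.991]
force: [0.3, -0.3, 0.2]
width: 0.0002
gripper_force: 0.0
```

```bash
python3 - <<'E'
from h import *
s=arm.get_state();print(s['eef_pos'],s['force'])
f=grab('scene','s5.png');needle(f)
for a in(66,68,70,72,74):
    p,y=arc(a,.027,.105);print(a,end=' ');go(p,y,s)
E
```

```text
[0.55815285 0.05232545 0.10465144] [ 0.30399174 -0.29602949  0.16963444]
needle deg 64.62481284713837 peak 136.66666666666666 med 64.29166666666666 red 70.70989304812834 748
66 d [ 0.3 -0.1 -0.3] r [-0.     0.    -0.002]
68 d [-0.6  2.3 -0.3] r [-0.     0.    -0.037]
70 d [-1.4  4.8 -0.3] r [-0.     0.    -0.071]
72 d [-2.1  7.3 -0.3] r [-0.     0.    -0.106]
74 d [-2.7  9.9 -0.3] r [-0.     0.    -0.141]
```

Call:
{"method": "jog_arm", "body": {"targets": [{"dx":-0.3,"dy":1.2,"dz":0,"rx":0,"ry":0,"rz":-0.02,"gripper":1},{"dx":-0.6,"dy":2.3,"dz":0,"rx":0,"ry":0,"rz":-0.037,"gripper":1},{"dx":-1,"dy":3.5,"dz":0,"rx":0,"ry":0,"rz":-0.055,"gripper":1},{"dx":-1.4,"dy":4.8,"dz":0,"rx":0,"ry":0,"rz":-0.07,"gripper":1},{"dx":-1.7,"dy":5.8,"dz":0,"rx":0,"ry":0,"rz":-0.088,"gripper":1},{"dx":-2,"dy":6.7,"dz":0,"rx":0,"ry":0,"rz":-0.1,"gripper":1},{"dx":-2,"dy":6.7,"dz":0,"rx":0,"ry":0,"rz":-0.1,"gripper":1},{"dx":-2,"dy":6.7,"dz":0,"rx":0,"ry":0,"rz":-0.1,"gripper":1}]}}

```text
t: 5.68
eef_pos: [0.5528, 0.0568, 0.1046]
ee_rot: [-3.142, 0.0, -1.889]
force: [1.9, 0.7, -0.6]
width: 0.0002
gripper_force: 0.7
```

```bash
python3 - <<'E'
from h import *
s=arm.get_state();print(s['eef_pos'],s['force'])
f=grab('scene','s6.png');needle(f)
cv2.imwrite('pics/s6c.png',cv2.resize(f['frame'][220:300,310:400,::-1],None,fx=6,fy=6,interpolation=cv2.INTER_CUBIC))
E
```

```text
[0.55279428 0.05684736 0.10461573] [ 1.87101549  0.6998653  -0.56859748]
needle deg 69.92652264445601 peak 134.58333333333334 med 65.66666666666667 red 70.73246844319776 713
```

View pics/s6c.png

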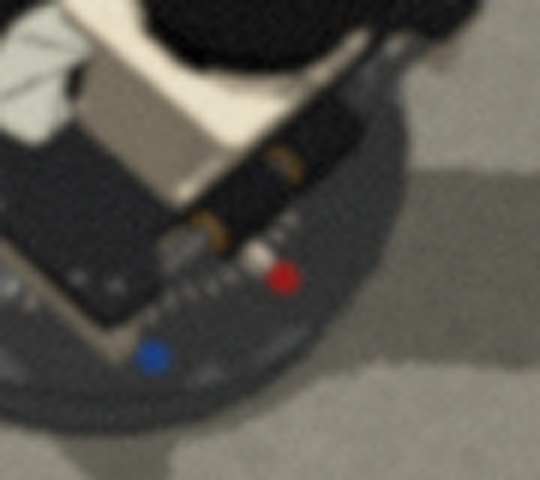

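The needle (258,257) points at the red dot (284,278), 0.8° off. I back off, rise, and re-check without the gripper in the way.

Call:
{"method": "jog_arm", "body": {"targets": [{"dx":0,"dy":-10,"dz":0,"rx":0,"ry":0,"rz":0,"gripper":1},{"dx":0,"dy":-20,"dz":0,"rx":0,"ry":0,"rz":0,"gripper":1},{"dx":0,"dy":-25,"dz":0,"rx":0,"ry":0,"rz":0,"gripper":1},{"dx":0,"dy":-25,"dz":-30,"rx":0,"ry":0,"rz":0,"gripper":1},{"dx":0,"dy":-25,"dz":-60,"rx":0,"ry":0,"rz":0,"gripper":1},{"dx":0,"dy":-25,"dz":-80,"rx":0,"ry":0,"rz":0,"gripper":1},{"dx":0,"dy":-25,"dz":-80,"rx":0,"ry":0,"rz":0,"gripper":1},{"dx":0,"dy":-25,"dz":-80,"rx":0,"ry":0,"rz":0,"gripper":1}]}}

```text
t: 6.4
eef_pos: [0.5775, 0.0488, 0.1856]
ee_rot: [-3.14, 0.002, -1.889]
force: [-1.0, -0.6, -0.5]
width: 0.0006
gripper_force: 0.0
```

```bash
python3 - <<'E'
from h import *
s=arm.get_state();print(s['eef_pos'],s['ee_rot'])
needle(grab('scene'))
f=dict(np.load('scene1.npz'));P=pts(f)
# button profile heights from depth near button
for n in('top1','scene1'):
    P=pts(dict(np.load(n+'.npz')));d=np.hypot(P[...,0]-.490,P[...,1]+.335)
    print(n,[np.percentile(P[...,2][(d<.012)],q).round(4) for q in(10,50,90)],[np.percentile(P[...,2][(d>.03)&(d<.04)],q).round(4) for q in(10,50,90)])
go([.490,-.335,.185],s['ee_rot'][2])
E
```

```text
[0.57750105 0.04878107 0.18563558] [-3.13996436e+00  1.59367343e-03 -1.88949490e+00]
needle deg 69.92099373321398 peak 136.58333333333334 med 69.33333333333333 red 70.76984679665738 718
top1 [np.float64(0.0628), np.float64(0.067), np.float64(0.0725)] [np.float64(0.0411), np.float64(0.0456), np.float64(0.0502)]
scene1 [np.float64(0.0633), np.float64(0.0666), np.float64(0.0686)] [np.float64(0.0434), np.float64(0.0454), np.float64(0.0476)]
d [391.5 -37.9  -0.8] r [ 0.  0. -0.]
```

Call:
{"method": "jog_arm", "body": {"targets": [{"dx":391,"dy":-38,"dz":0,"rx":0,"ry":0,"rz":0,"gripper":1},{"dx":391,"dy":-38,"dz":0,"rx":0,"ry":0,"rz":0,"gripper":1},{"dx":391,"dy":-38,"dz":0,"rx":0,"ry":0,"rz":0,"gripper":1},{"dx":391,"dy":-38,"dz":0,"rx":0,"ry":0,"rz":0,"gripper":1},{"dx":391,"dy":-38,"dz":0,"rx":0,"ry":0,"rz":0,"gripper":1},{"dx":391,"dy":-38,"dz":0,"rx":0,"ry":0,"rz":0,"gripper":1},{"dx":391,"dy":-38,"dz":0,"rx":0,"ry":0,"rz":0,"gripper":1},{"dx":391,"dy":-38,"dz":0,"rx":0,"ry":0,"rz":0,"gripper":1}]}}

```text
t: 7.12
eef_pos: [0.502, -0.2781, 0.1831]
ee_rot: [3.139, -0.0, -1.889]
force: [0.7, -0.2, -0.3]
width: 0.0004
gripper_force: 0.0
```

```bash
python3 - <<'E'
from h import *
s=arm.get_state();print(s['eef_pos']);go([.490,-.335,.185],s['ee_rot'][2])
E
```

```text
[ 0.50198627 -0.27814017  0.18314618]
d [57.8 -6.4 -1.9] r [ 0.002 -0.    -0.   ]
```

Call:
{"method": "jog_arm", "body": {"targets": [{"dx":50,"dy":-6,"dz":0,"rx":0,"ry":0,"rz":0,"gripper":1},{"dx":50,"dy":-6,"dz":0,"rx":0,"ry":0,"rz":0,"gripper":1},{"dx":50,"dy":-6,"dz":30,"rx":0,"ry":0,"rz":0,"gripper":1},{"dx":50,"dy":-6,"dz":60,"rx":0,"ry":0,"rz":0,"gripper":1},{"dx":50,"dy":-6,"dz":75,"rx":0,"ry":0,"rz":0,"gripper":1},{"dx":50,"dy":-6,"dz":75,"rx":0,"ry":0,"rz":0,"gripper":1},{"dx":50,"dy":-6,"dz":75,"rx":0,"ry":0,"rz":0,"gripper":1},{"dx":50,"dy":-6,"dz":75,"rx":0,"ry":0,"rz":0,"gripper":1}]}}

```text
t: 7.78
eef_pos: [0.4941, -0.3259, 0.11]
ee_rot: [-3.141, -0.0, -1.888]
force: [0.1, -0.3, 0.3]
width: 0.0004
gripper_force: 0.0
```

```bash
python3 - <<'E'
from h import *
s=arm.get_state();print(s['eef_pos'],s['force']);go([.490,-.335,.067+.022-.006],s['ee_rot'][2])
f=grab('scene');needle(f);cv2.imwrite('pics/s7c.png',cv2.resize(f['frame'][120:220,150:270,::-1],None,fx=5,fy=5,interpolation=cv2.INTER_CUBIC))
E
```

```text
[ 0.49406044 -0.3258566   0.11002795] [ 0.08084259 -0.32597768  0.2783122 ]
d [ 9.9  1.  27. ] r [-0. -0.  0.]
needle deg 70.12025782099673 peak 192.91666666666666 med 97.08333333333333 red 70.7822463768116 690
```

View pics/s7c.png

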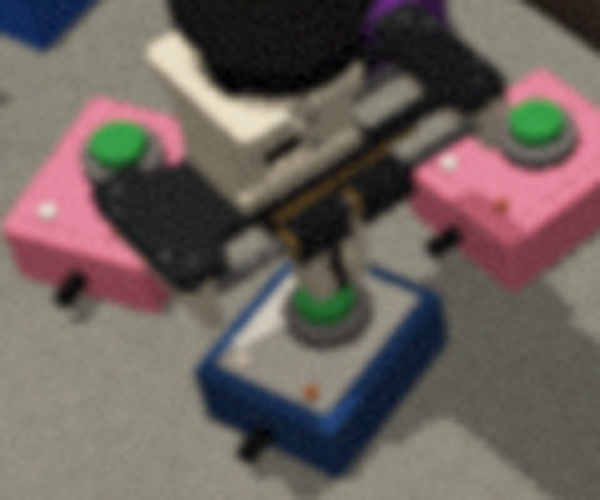

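The fingertips (325,275) are above the blue box's green button (322,300), and the needle is still set. I press down and hold to read the force.

Call:
{"method": "jog_arm", "body": {"targets": [{"dx":10,"dy":1,"dz":0,"rx":0,"ry":0,"rz":0,"gripper":1},{"dx":10,"dy":1,"dz":10,"rx":0,"ry":0,"rz":0,"gripper":1},{"dx":10,"dy":1,"dz":18,"rx":0,"ry":0,"rz":0,"gripper":1},{"dx":10,"dy":1,"dz":22,"rx":0,"ry":0,"rz":0,"gripper":1},{"dx":10,"dy":1,"dz":24,"rx":0,"ry":0,"rz":0,"gripper":1},{"dx":10,"dy":1,"dz":26,"rx":0,"ry":0,"rz":0,"gripper":1},{"dx":10,"dy":1,"dz":26,"rx":0,"ry":0,"rz":0,"gripper":1},{"dx":10,"dy":1,"dz":26,"rx":0,"ry":0,"rz":0,"gripper":1}]}}

```text
t: 8.5
eef_pos: [0.4892, -0.3348, 0.0837]
ee_rot: [3.141, -0.0, -1.889]
force: [-1.8, -0.0, 3.8]
width: 0.0002
gripper_force: 2.3
```

Call:
{"method": "jog_arm", "body": {"targets": [{"dx":0,"dy":0,"dz":1,"rx":0,"ry":0,"rz":0,"gripper":1},{"dx":0,"dy":0,"dz":1,"rx":0,"ry":0,"rz":0,"gripper":1},{"dx":0,"dy":0,"dz":2,"rx":0,"ry":0,"rz":0,"gripper":1},{"dx":0,"dy":0,"dz":2,"rx":0,"ry":0,"rz":0,"gripper":1},{"dx":0,"dy":0,"dz":2.5,"rx":0,"ry":0,"rz":0,"gripper":1},{"dx":0,"dy":0,"dz":2.5,"rx":0,"ry":0,"rz":0,"gripper":1},{"dx":0,"dy":0,"dz":2.5,"rx":0,"ry":0,"rz":0,"gripper":1},{"dx":0,"dy":0,"dz":2.5,"rx":0,"ry":0,"rz":0,"gripper":1}]}}

```text
t: 9.17
eef_pos: [0.4892, -0.3349, 0.0831]
ee_rot: [-3.141, -0.001, -1.888]
force: [-7.3, 4.2, 19.3]
width: 0.0009
gripper_force: 9.6
```

The button is on its stop (19 N, with travel stopped at the tip). Now I let go.

Call:
{"method": "jog_arm", "body": {"targets": [{"dx":0,"dy":0,"dz":-10,"rx":0,"ry":0,"rz":0,"gripper":1},{"dx":0,"dy":0,"dz":-30,"rx":0,"ry":0,"rz":0,"gripper":1},{"dx":0,"dy":0,"dz":-60,"rx":0,"ry":0,"rz":0,"gripper":1},{"dx":0,"dy":0,"dz":-80,"rx":0,"ry":0,"rz":0,"gripper":1},{"dx":0,"dy":0,"dz":-80,"rx":0,"ry":0,"rz":0,"gripper":1},{"dx":0,"dy":0,"dz":-80,"rx":0,"ry":0,"rz":0,"gripper":1},{"dx":0,"dy":0,"dz":-80,"rx":0,"ry":0,"rz":0,"gripper":1},{"dx":0,"dy":0,"dz":-80,"rx":0,"ry":0,"rz":0,"gripper":1}]}}

```text
t: 9.83
eef_pos: [0.4888, -0.3345, 0.1599]
ee_rot: [3.14, 0.0, -1.889]
force: [-0.4, -1.0, -0.2]
width: 0.0007
gripper_force: 0.0
```

```bash
python3 - <<'E'
from h import *
s=arm.get_state();print(s['eef_pos'],s['force'])
needle(grab('scene'));print(arm.job_done())
E
```

```text
[ 0.4888414  -0.33448135  0.15990852] [-0.3555723  -0.98217827 -0.16958967]
needle deg 70.0997349507301 peak 189.5 med 95.04166666666666 red 70.77406609195403 696
the job is handed in; nothing more can be done
None
```

I pushed the needle to within about 0.7° (roughly 1 mm) of the red dot, pressed the green button to its stop and released it, then handed the job in at about 10 s; no verdict came back.

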